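Seat and hold the filter-cell collar

ROBOT

A 6-joint arm with a two-finger parallel gripper is mounted at the origin on the work surface. World frame = base frame: x ahead of the robot, y to its left, z up, the work surface at z = 0. Lengths are in m, angles in degrees, forces in N, time in s.
With the tool pointing down it reaches from about 0.35 to 0.875 m from the base axis. Payload 4.2 kg.
Tool frame: the origin (TCP) lies between the finger pads; the fingertips stand 25 mm ahead of it and the grasp point (between the pads) lies 6 mm ahead of it (r.tips_ahead is the distance from the TCP to the fingertips, in m); z points along the fingers, y is the direction in which the jaws open and shut (so a half turn about z gives the same grasp; the last joint's range is limited). The gripper opens to 87 mm and grips with 3 to 60 N. Pads are 19 mm wide; open, the fingers measure 117 mm over their backs; the gripper's body (75 mm by 190 mm) begins 51 mm behind the grasp point.
Start: joints at [85.233, 22.042, 0.453, 0, -68.411, -14.817], TCP at [0.209, 0.589, 0.248] pointing down, gripper open.
Joint ranges: [-179.83, 179.83], [-69.29, 118.12], [-61.27, 80.66], [-181.25, 117.63], [-171.15, -9.14], [-177.46, 177.46]. Speed limits (degrees/s): [159.86, 159.86, 180, 180, 180, 180].

INTERFACE

Orientations are given as a 3x3 rotation matrix whose columns are the frame's x, y, z axes.
In Python, from station import r, vision, finish_job gives the robot as it stands.
- The arm moves only by the shell command python3 -m jog 'ROWS'. ROWS is a JSON object of lists of equal length, an entry for each row: "rot": the turn, a rotation vector about the world's x, y, z in degrees, a list of three; "delta_pos": the shift along the world's x, y, z in mm, a list of three; "grip": the opening in per cent of the stroke, from 0 (shut) to 100 (fully open). A call has 1 to 10 rows; each row shifts and turns the commanded pose from where the row before left it; what a row does not reach is not made up. A row lasts 1/12 s, in which the tool goes at most 41.7 mm and 7.16 degrees, less where a joint would pass 70% of its speed; a pose out of reach is approached as far as the arm can. A call with a gripper value outside its range is refused whole. The fingers move at their own pace and stop on an object; the grip force is fixed at half the most. Time passes only in rows, so rows that do not move let the fingers close. It gives the time, the measured TCP pose, the force and the opening at its end, in the units of the state.
- r.sense(): the state, without advancing time (a new reading comes with each control period).
- vision.capture(name): name is "scene" or "top" or "wrist"; returns a dict with "frame" (400x640x3 uint8, red, green, blue), "K" (3x3 intrinsics, pixels), "k1" (the pictures are not rectified: a ray, as slopes to the right and down, at radius r is drawn at 1 + k1 r^2 times it, then the intrinsics apply), "xyz" and "orientation" of the camera in the world. Camera axes: x right, y up, looking along -z (the intrinsics and any distortion apply to the point x, -y, -z); pixel columns grow to the right and rows downward; lengths in m; the calibration is good to about 2 mm. A picture is of the moment at which its call begins. There is no depth.
- finish_job(): hands the job in, once; it reports no verdict.
The state is a dict: "time_s": time; "joints": joint angles; "joint_velocities": joint speeds; "effort": joint torques, N m; "tcp_pos": TCP position; "ee_rot": TCP orientation; "wrist_force": force on the tool from outside, world axes, zero at the start; "moment": the same for the moment, N m; "gripper_width": opening from 0.0 (shut) to 1.0 (fully open).
Only numpy, scipy, OpenCV 4.12 (cv2) and the standard library are available. Lean on these libraries where they do the work, as an engineer would, in place of code of your own. Each camera call takes 0.05 s, during which the arm holds its last target. There are 200 camera calls.

TASK

Take the knurled metal collar from the blue tray and set it over the steel spigot of the filter cell; turn it there until its hidden keyways drop over the pins, then push it fully home against the sprung red seal plate. Finish while still holding it pushed home with the gripper: do not let go. Leave the other things on the bench where they are.

Things in the scene. Friction and masses are not known exactly. Their poses are not given: they have to be found in the camera images.
- collar_mid (a point): The collar: a round aluminium cap with dark knurling and a blue disc on top, 52 mm across, 44 mm tall, 0.11 to 0.21 kg, standing upright on the tray, open side down. This point is on its axis, half-way up (22 mm above its lower rim); z is up. It can be gripped anywhere across its side.
- collar_rim (a point): Centre of the collar's lower rim, the mouth of its bore: 31 mm in diameter, 26 mm deep to a flat ceiling. Four alike straight keyways, 10 mm wide, run the whole depth of the bore wall, 90 degrees apart (along this point's x and y axes), hidden from outside.
- cell_nose (a point): The filter cell: a fixed grey block, 100 x 100 mm, 30 mm tall, with an upright steel spigot 28 mm in diameter in its middle. This point is the centre of the spigot's flat top, 65 mm above the bench; z up, x and y along the block's sides. The top 8 mm taper to 16 mm diameter. Collar fully home: its ceiling stands on this top and collar_mid is 4 mm below this point.
- cell_pins (a point): Point on the spigot's axis, 51 mm above the bench, level with the tops of four brass pins, 90 degrees apart, 5 mm wide and 5 mm tall, that stand out to 20 mm from the axis. The way the pins point differs each time and does not follow the block or this point's axes: find it by feel, turning the collar up to a quarter turn; the fit leaves about 5 degrees either way.
- cell: The same filter cell; origin at the centre of its underside. With the keyways off the pins the collar's rim rests on the pins (collar_mid 73 mm above the bench). When they line up it can sink 7 mm freely to the red seal plate, then is pushed 5 mm more against the spring until fully home (collar_mid 61 mm above the bench).
- seal_plate (a joint): The red round seal plate, 60 mm across, round the foot of the spigot; how far it is pressed down, in m. 0 when free (its top is 21 mm below the spigot's top), 0.005 with the collar fully home. A spring lifts it: about 4 N to start it moving, 8 N at home, so a collar that is let go rises off home.
- tray: The blue tray, fixed, 110 mm in x and 330 mm in y; origin at the centre of its underside. Its floor is 10 mm above the bench, with a rim 4 mm higher. The collar, a white lid and a red plug stand on it in a row along its y axis, about 100 mm apart, in any order.
- white_lid_mid (a point): A smooth white lid on the tray, 54 mm across, 24 mm tall; its centre. Not needed, leave it alone.
- red_plug_mid (a point): A red plug on the tray, 40 mm across, 38 mm tall with its pink knob; its centre. Not needed, leave it alone.
- beaker: A clear glass cup, 70 mm across, 85 mm tall; centre of its underside. Leave it alone.
- reagent: A brown glass bottle with a blue cap, 60 mm across, 120 mm tall; centre of its underside. Leave it alone.
- pot: A small clear jar with a red cap, 52 mm across, 60 mm tall; centre of its underside. Leave it alone.
Not all that is in view belongs to the job. Of the things like the part that bears collar_mid, leave any that is purple; of the rest the larger one is meant.

How it is judged (in metres and radians):
On the way, in this order (a step that is already met when the one before it is completed fails the run):
1. the collar is gripped and lifted at least 30 mm above where it stood on the tray (height (world z) of collar_mid above 0.062 m and contact force between the fingers and collar above 1 N), for 0.1 s.
2. the collar is upright over the spigot, its lower rim below the spigot's top (z of collar_mid in the frame of cell_nose below 0.016 m and horizontal distance between collar_mid and cell_nose below 0.004 m and angle between collar_mid's own z axis and vertical below 0.08 rad), for 0.1 s.
At the end, for the whole second after the job is handed in: The collar is home over the pins: collar_mid at least 2 mm below the spigot's top (fully home is 4 mm), within 4 mm of its axis, upright within 0.08 rad, the seal plate pressed down more than 3 mm, and the fingers still bear on the collar with more than 2 N (z of collar_mid in the frame of cell_nose below -0.002 m and horizontal distance between collar_mid and cell_nose below 0.004 m and angle between collar_mid's own z axis and vertical below 0.08 rad and value of joint seal_plate above 0.003 m and contact force between the fingers and collar above 2 N); the arm keeps its last pose, push and grip.
It fails at once if the white lid moved more than 20 mm (distance of white_lid_mid from where it was at the start of the episode above 0.02 m).
It fails at once if the red plug moved more than 20 mm (distance of red_plug_mid from where it was at the start of the episode above 0.02 m).
It fails at once if the beaker moved more than 20 mm (distance of beaker from where it was at the start of the episode above 0.02 m).
It fails at once if the bottle moved more than 20 mm (distance of reagent from where it was at the start of the episode above 0.02 m).
It fails at once if the jar moved more than 20 mm (distance of pot from where it was at the start of the episode above 0.02 m).
It also fails if it takes over 51 s, if anything falls off the work surface, if the arm or the gripper's body presses on something with over 40 N, if the wrist force passes 120 N, or if a joint passes its speed limit or range.

## Working session

There is one attempt and no reset: what is moved stays moved. The work goes in short steps, Python scripts to look and compute and a shell command to move; the robot and the scene stay as the last step left them, time stands still between calls to the robot, and variables do not carry over. Pictures are saved under pics/ and viewed, about 8 in all and at most 12, crops included, and the job is handed in when it is done.

```bash
mkdir -p pics; ls; cat > h.py <<'E'
import numpy as np, cv2
from station import r, vision
def cap(n,f):
    c=vision.capture(n); cv2.imwrite(f'pics/{f}.png',c['frame'][:,:,::-1]); np.savez(f'pics/{f}.npz',**{k:np.array(c[k]) for k in('frame','K','k1','xyz','orientation')}); return c
def load(f): return dict(np.load(f'pics/{f}.npz'))
def ray(c,u,v):
    K=np.array(c['K']);k=float(c['k1']);d=np.array([(u-K[0,2])/K[0,0],(v-K[1,2])/K[1,1]]);s=d.copy()
    for _ in range(20): s=d/(1+k*(s@s))
    w=np.array(c['orientation'])@np.array([s[0],-s[1],-1]); return np.array(c['xyz']),w
def onz(c,u,v,z):
    o,w=ray(c,u,v); return o+w*(z-o[2])/w[2]
def proj(c,p):
    K=np.array(c['K']);q=np.array(c['orientation']).T@(np.array(p)-np.array(c['xyz']));s=np.array([q[0],-q[1]])/-q[2]
    s=s*(1+float(c['k1'])*(s@s)); return K[0,0]*s[0]+K[0,2],K[1,1]*s[1]+K[1,2]
E
python3 - <<'E'
from h import *
for n in('scene','top','wrist'):
    c=cap(n,n+'0'); print(n,c['xyz'],c['K'][0],c['k1'])
s=r.sense();print(s)
E
```

```text
pics
scene [1.12300963 0.57757213 0.70842623] [450.46721828   0.         324.68806198] -0.0694332541517919
top [0.3617872  0.02068915 1.05986163] [456.52814611   0.         319.33843234] 0.028283971335450353
wrist [0.2725672  0.56678769 0.38296047] [308.38989106   0.         318.7978548 ] -0.035426072561849306
{'time_s': 0.15, 'joints': array([ 8.52334142e+01,  2.20805041e+01,  3.98525189e-01, -1.98709594e-02,
       -6.84106828e+01, -1.48166139e+01]), 'joint_velocities': array([ 0.00689275, -0.13916739,  0.27436408,  0.17783097, -0.00971699,
        0.04006089]), 'effort': array([ 2.08533211e-04, -3.91052985e+01,  1.87587547e+01,  4.22235444e+00,
        1.23806027e-02, -1.32974842e-04]), 'tcp_pos': array([0.20933334, 0.5884728 , 0.24671928]), 'ee_rot': array([[ 9.42112930e-01, -3.35295420e-01, -4.55754146e-04],
       [-3.35295715e-01, -9.42111603e-01, -1.58483974e-03],
       [ 1.02018237e-04,  1.64591042e-03, -9.99998640e-01]]), 'wrist_force': array([-1.0654218 , -0.5697133 , -0.37791493]), 'moment': array([-0.00770993, -0.03309218,  0.00695355]), 'gripper_width': 0.9995921689348402}
```

View pics/top0.png

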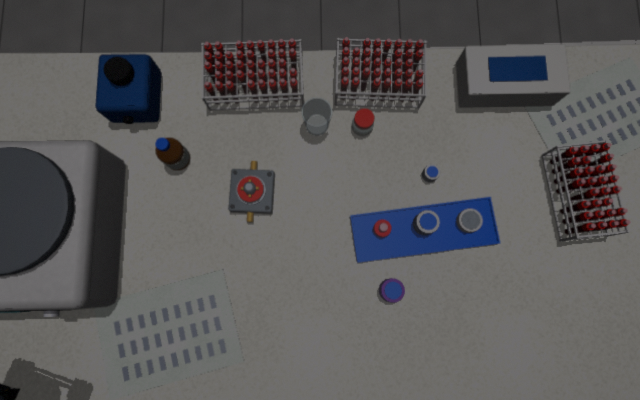

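View pics/scene0.png

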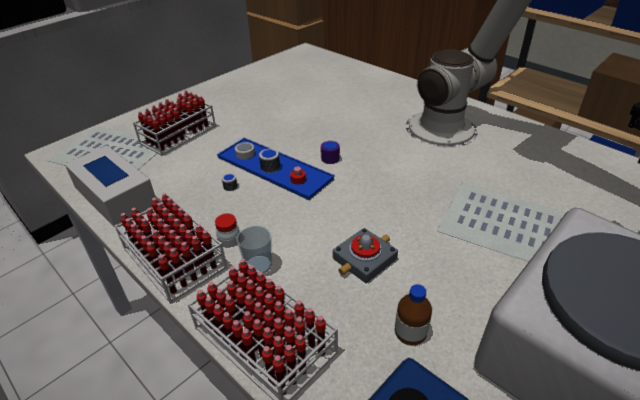

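Top view: the collar with its blue disc is on the tray at about (428,222), the red plug at (383,228) and the white lid at (470,220). The small decoy is at (431,173), the purple one at (392,290) and the cell at (251,189). The scene view shows the collar at (269,159) and the spigot at (366,240).

```bash
python3 - <<'E'
from h import *
def blob(f,box,fn):
    c=load(f);x0,y0,x1,y1=box;im=c['frame'][y0:y1,x0:x1];h=cv2.cvtColor(im,cv2.COLOR_RGB2HSV);m=fn(h,im).astype(np.uint8)
    n,l,s,ce=cv2.connectedComponentsWithStats(m);i=1+np.argmax(s[1:,4]);return c,ce[i]+[x0,y0],s[i]
blue=lambda h,im:(h[...,0]>105)&(h[...,0]<130)&(h[...,1]>120)&(h[...,2]>60)
# collar top: non-tray-blue filled disc
P=[]
for f,b in(('top0',(417,210,441,235)),('scene0',(258,147,281,172))):
    c,ce,s=blob(f,b,lambda h,im:(h[...,1]<110)&(h[...,2]>70));print(f,'white ring',ce,s)
    print(onz(c,*ce,0.054)); P.append(ray(c,*ce))
def tri(P):
    A=np.zeros((3,3));b=np.zeros(3)
    for o,w in P:
        w=w/np.linalg.norm(w);M=np.eye(3)-np.outer(w,w);A+=M;b+=M@o
    return np.linalg.solve(A,b)
print(tri(P))
c=load('top0')
# cell block corners / red plate
for f,b in(('top0',(225,160,280,222)),('scene0',(330,225,400,282))):
    c,ce,s=blob(f,b,lambda h,im:((h[...,0]<8)|(h[...,0]>172))&(h[...,1]>130)&(h[...,2]>60));print('red',f,ce,s,onz(c,*ce,0.044))
a=cv2.resize(load('top0')['frame'][160:220,220:285],None,fx=6,fy=6,interpolation=2)
b=cv2.resize(load('top0')['frame'][200:250,395:495],None,fx=4,fy=4,interpolation=2)
d=cv2.resize(load('scene0')['frame'][220:285,325:405],None,fx=5,fy=5,interpolation=2)
e=cv2.resize(load('scene0')['frame'][135:185,230:315],None,fx=4,fy=4,interpolation=2)
o=np.zeros((600,800,3),np.uint8)
for im,(y,x) in((a,(0,0)),(b,(370,0)),(d,(0,395)),(e,(370,405))):o[y:y+im.shape[0],x:x+im.shape[1]]=im[:600-y,:800-x]
cv2.imwrite('pics/mix.png',o[:,:,::-1])
E
```

```text
top0 white ring [427.56338028 221.11737089] [  0   0  23  24 213]
[ 0.50331722 -0.22181559  0.054     ]
scene0 white ring [270.58778626 152.96183206] [  1   0  22  13 131]
[ 0.50078815 -0.21981239  0.054     ]
[ 0.50215975 -0.22042104  0.05480932]
red top0 [250.21533923 189.179941  ] [ 13  17  25  25 339] [0.58411789 0.17454766 0.044     ]
red scene0 [365.19444444 247.52469136] [ 21  10  29  22 324] [0.59562199 0.18070122 0.044     ]
```

View pics/mix.png

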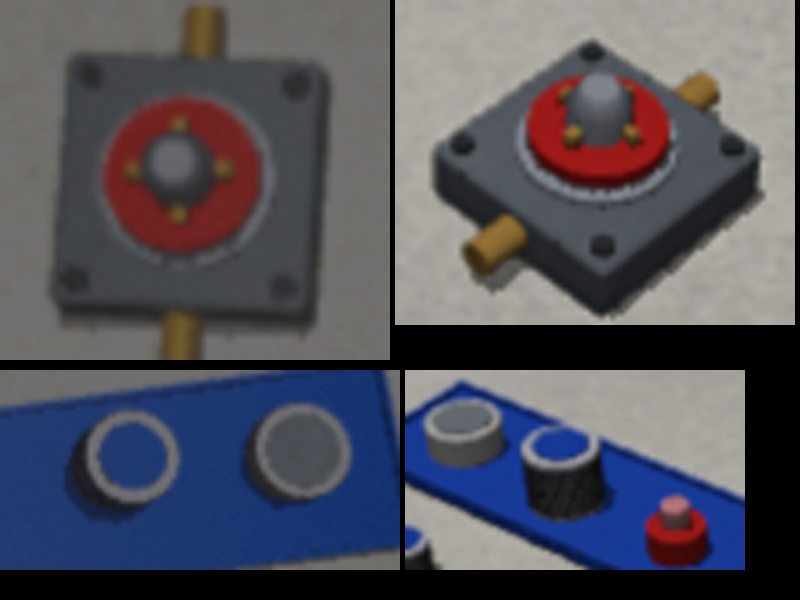

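The crops show the four brass pins around the spigot; their mid-point in the top view is at about (249.8,188.2). The collar's ring is centred at about (428.2,222.0) in top and (269.2,154.2) in scene. I'll move off and take closer wrist views.

```bash
python3 - <<'E'
from h import *
t,s=load('top0'),load('scene0')
print(onz(t,428.25,222,.054),onz(s,269.25,154.25,.054),onz(t,249.75,188.2,.049))
p=onz(t,249.75,188.2,.049);print('pins',onz(t,220+225/6,160+170/6,.049)-onz(t,220+133/6,160+170/6,.049))
print('spigot top scene',onz(s,325+(602-395)/5,220+84/5,.065),'top',onz(t,220+177/6,160+162/6,.065))
E
python3 -m jog '{"delta_pos":[[15,-34,0],[15,-34,0],[15,-34,0],[15,-34,0],[15,-34,0],[15,-34,0],[15,-34,0],[15,-34,0],[15,-34,0],[15,-34,0]],"rot":[[0,0,-6.5],[0,0,-6.5],[0,0,-6.5],[0,0,-6.5],[0,0,-6.5],[0,0,-6.5],[0,0,-6.5],[0,0,-6.5],[0,0,-6.5],[0,0,-6.5]],"grip":[100,100,100,100,100,100,100,100,100,100]}'
```

```text
[ 0.50131793 -0.2232198   0.054     ] [ 0.507245   -0.21780326  0.054     ] [0.58530834 0.17486856 0.049     ]
pins [-0.00051914 -0.03465829  0.        ]
spigot top scene [0.58681059 0.17555063 0.065     ] top [0.58451562 0.17301679 0.065     ]
time_s: 0.98
tcp_pos: [0.3596, 0.247, 0.2476]
ee_rot: [[0.089, -0.996, -0.0], [-0.996, -0.089, 0.0], [-0.0, 0.0, -1.0]]
wrist_force: [0.0, 0.3, 0.1]
gripper_width: 1.001
```

```bash
python3 -m jog '{"delta_pos":[[38,0,0],[38,0,0],[38,0,0],[38,0,0],[38,0,0],[0,0,0]],"rot":[[0,0,0],[0,0,0],[0,0,0],[0,0,0],[0,0,0],[0,0,0]],"grip":[100,100,100,100,100,100]}'
python3 - <<'E'
from h import *
c=cap('wrist','w1');print(c['xyz'],c['orientation'])
print(proj(c,[.5855,.1745,.065]))
E
```

```text
time_s: 1.48
tcp_pos: [0.5546, 0.2485, 0.2451]
ee_rot: [[0.091, -0.996, 0.0], [-0.996, -0.091, -0.002], [0.002, -0.0, -1.0]]
wrist_force: [-0.1, 0.3, 0.2]
gripper_width: 1.005
[0.56080003 0.18260903 0.38160891] [[-9.95874180e-01  8.81950786e-02  2.13599105e-02]
 [-9.07401722e-02 -9.65467477e-01 -2.44210508e-01]
 [-9.15866037e-04 -2.45141142e-01  9.69486968e-01]]
(np.float64(294.9949123937457), np.float64(112.57614232938514))
```

View pics/w1.png

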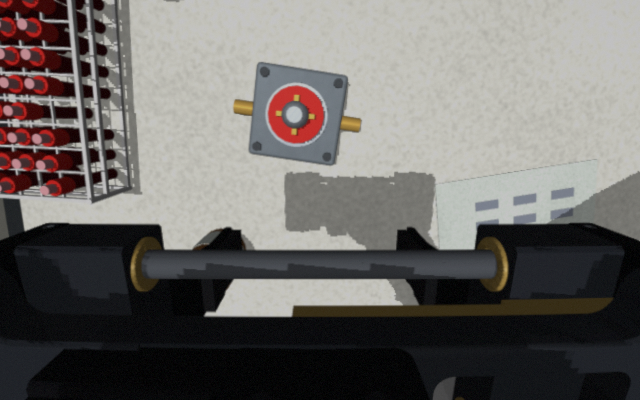

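The wrist view shows the spigot top at about (294,115), close to the predicted (295,112.6). I'll measure it and go to the collar.

```bash
python3 - <<'E'
from h import *
c=load('w1');im=c['frame'][80:150,260:330];h=cv2.cvtColor(im,cv2.COLOR_RGB2HSV)
red=(((h[...,0]<8)|(h[...,0]>172))&(h[...,1]>130)).astype(np.uint8)
ct=max(cv2.findContours(red,0,1)[0],key=cv2.contourArea);e=cv2.fitEllipse(ct);print('plate',e,onz(c,e[0][0]+260,e[0][1]+80,.044))
top=((h[...,1]<60)&(h[...,2]>150)&(np.hypot(*(np.mgrid[:70,:70]-np.array([35,34])[:,None,None]))<12)).astype(np.uint8)
m=cv2.moments(top,True);u,v=m['m10']/m['m00']+260,m['m01']/m['m00']+80;print('top',m['m00'],u,v,onz(c,u,v,.065))
br=((h[...,0]>14)&(h[...,0]<28)&(h[...,1]>120)).astype(np.uint8)
n,l,s,ce=cv2.connectedComponentsWithStats(br);print('brass',[(ce[i]+[260,80],s[i,4],onz(c,*(ce[i]+[260,80]),.05)) for i in range(1,n) if s[i,4]>5])
E
python3 -m jog '{"delta_pos":[[-5,-40,0],[-5,-40,0],[-5,-40,0],[-5,-40,0],[-5,-40,0],[-5,-40,0],[-5,-40,0],[-5,-40,0],[-5,-40,0],[-5,-40,0]],"rot":[[0,0,0],[0,0,0],[0,0,0],[0,0,0],[0,0,0],[0,0,0],[0,0,0],[0,0,0],[0,0,0],[0,0,0]],"grip":[100,100,100,100,100,100,100,100,100,100]}'
python3 -m jog '{"delta_pos":[[0,0,0],[0,0,0]],"rot":[[0,0,0],[0,0,0]],"grip":[100,100]}'
python3 - <<'E'
from h import *
c=cap('wrist','w2');u,v=map(int,proj(c,[.503,-.221,.054]));print(u,v)
t=cv2.cvtColor(c['frame'],cv2.COLOR_RGB2HSV)
ring=((t[...,1]<110)&(t[...,2]>90)).astype(np.uint8)
for k in cv2.findContours(ring,cv2.RETR_CCOMP,1)[0]:
    e=cv2.fitEllipse(k) if len(k)>20 else None
    if e and 15<e[1][0]<90 and np.hypot(e[0][0]-u,e[0][1]-v)<120: print(e,onz(c,*e[0],.054),e[1][0]/np.array(c['K'])[0,0]*.33)
E
```

```text
plate ((35.58930206298828, 34.16951370239258), (53.95511245727539, 56.101768493652344), 162.9646453857422) [0.58639246 0.17553103 0.044     ]
top 214.0 293.6214953271028 113.95794392523365 [0.58675938 0.17594283 0.065     ]
brass [(array([296.1875,  97.4375]), np.int32(32), array([0.58655746, 0.15900957, 0.05      ])), (array([278.2 , 112.84]), np.int32(25), array([0.60402363, 0.17592612, 0.05      ])), (array([311.20689655, 116.06896552]), np.int32(29), array([0.56962144, 0.17610599, 0.05      ])), (array([294.10714286, 131.10714286]), np.int32(28), array([0.58621998, 0.19297835, 0.05      ]))]
time_s: 2.37
tcp_pos: [0.4977, -0.1522, 0.248]
ee_rot: [[0.096, -0.995, 0.0], [-0.995, -0.096, 0.0], [-0.0, -0.0, -1.0]]
wrist_force: [1.3, -0.3, 0.2]
gripper_width: 1.002
time_s: 2.53
tcp_pos: [0.4979, -0.1525, 0.2476]
ee_rot: [[0.091, -0.996, -0.0], [-0.996, -0.091, 0.0], [-0.0, 0.0, -1.0]]
wrist_force: [-0.3, 0.3, -0.4]
gripper_width: 1.004
320 120
((319.81689453125, 208.3736572265625), (15.135398864746094, 15.585952758789062), 111.2384262084961) [ 0.49480889 -0.12654716  0.054     ] 0.016195996594565554
((319.1999206542969, 119.23294830322266), (49.44577407836914, 50.60704803466797), 173.26075744628906) [ 0.50421829 -0.22199793  0.054     ] 0.05291063656434129
((319.09356689453125, 119.2441635131836), (36.9071159362793, 38.08938217163086), 177.9278106689453) [ 0.50432705 -0.22197669  0.054     ] 0.039493344665763
((322.9730529785156, 21.380918502807617), (48.99795150756836, 52.9025993347168), 86.97521209716797) [ 0.50899417 -0.31459003  0.054     ] 0.05243143328093442
((224.4624481201172, 93.2436294555664), (22.710264205932617, 29.48663902282715), 10.030622482299805) [ 0.6029247  -0.23919104  0.054     ] 0.02430166294445647
((211.5831756591797, 88.90084838867188), (24.54788589477539, 26.819454193115234), 149.17274475097656) [ 0.6161929  -0.24233536  0.054     ] 0.02626805410999888
```

View pics/w2.png

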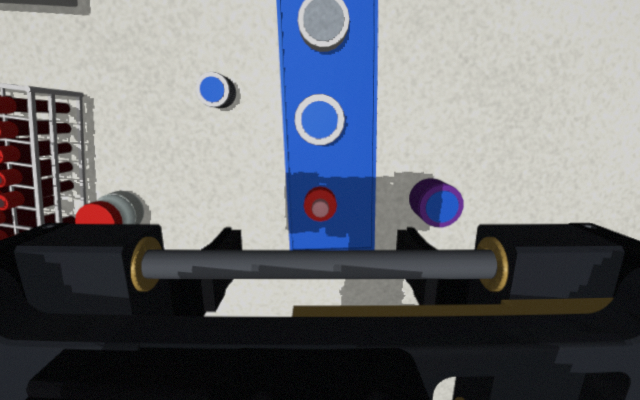

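The wrist view has the collar ring at (319,119), diameter 53 mm, giving (0.5042,−0.222). The spigot is at (0.5866,0.1757), with its pins along world x and y to within about 1°. Descending to grip.

```bash
python3 -m jog '{"delta_pos":[[3,-35,-15],[3,-35,-15],[0,0,-35],[0,0,-35],[0,0,-35],[0,0,-35],[0,0,-15],[0,0,-10],[0,0,-5],[0,0,0]],"rot":[[0,0,0],[0,0,0],[0,0,0],[0,0,0],[0,0,0],[0,0,0],[0,0,0],[0,0,0],[0,0,0],[0,0,0]],"grip":[100,100,100,100,100,100,100,100,100,100]}'
python3 -m jog '{"delta_pos":[[0,0,0],[0,0,0],[0,0,0],[0,0,0],[0,0,0],[0,0,0],[0,0,0],[0,0,0],[0,0,0],[0,0,0]],"rot":[[0,0,0],[0,0,0],[0,0,0],[0,0,0],[0,0,0],[0,0,0],[0,0,0],[0,0,0],[0,0,0],[0,0,0]],"grip":[40,40,40,40,40,40,40,40,40,40]}'
```

```text
time_s: 3.42
tcp_pos: [0.5058, -0.2201, 0.0473]
ee_rot: [[0.096, -0.995, -0.001], [-0.995, -0.096, 0.0], [-0.0, 0.001, -1.0]]
wrist_force: [-0.4, 0.4, 0.1]
gripper_width: 0.999
time_s: 4.25
tcp_pos: [0.5053, -0.2213, 0.0478]
ee_rot: [[0.094, -0.996, -0.0], [-0.996, -0.094, -0.0], [0.0, 0.0, -1.0]]
wrist_force: [-2.1, 0.2, 4.1]
gripper_width: 0.59
```

```bash
python3 -m jog '{"delta_pos":[[0,0,0],[0,0,10],[0,0,20],[0,0,30],[0,0,35],[0,0,25],[0,0,0],[0,0,0]],"rot":[[0,0,0],[0,0,0],[0,0,0],[0,0,0],[0,0,0],[0,0,0],[0,0,0],[0,0,0]],"grip":[0,0,0,0,0,0,0,0]}'
python3 -m jog '{"delta_pos":[[8,40,0],[8,40,0],[8,40,0],[8,40,0],[8,40,0],[8,40,0],[8,40,0],[8,40,0],[8,40,0],[8,36,0]],"rot":[[0,0,0],[0,0,0],[0,0,0],[0,0,0],[0,0,0],[0,0,0],[0,0,0],[0,0,0],[0,0,0],[0,0,0]],"grip":[0,0,0,0,0,0,0,0,0,0]}'
python3 -m jog '{"delta_pos":[[0,0,0],[0,0,0],[0,0,0]],"rot":[[0,0,0],[0,0,0],[0,0,0]],"grip":[0,0,0]}'
python3 - <<'E'
from h import *
s=r.sense();print(s['tcp_pos'],s['joints'],s['wrist_force'],s['gripper_width'],s['ee_rot'])
c=cap('top','t3');s2=cap('scene','s3');w=cap('wrist','w3')
o=np.vstack([cv2.resize(w['frame'][:,120:520],(600,600))[:, :]]);
o=np.hstack([cv2.resize(w['frame'][150:400,200:450],(400,400)),cv2.resize(s2['frame'][170:290,310:430],(400,400))])
cv2.imwrite('pics/mix3.png',o[:,:,::-1])
E
```

```text
time_s: 4.92
tcp_pos: [0.5063, -0.2211, 0.1693]
ee_rot: [[0.094, -0.996, 0.004], [-0.996, -0.094, -0.0], [0.0, -0.004, -1.0]]
wrist_force: [-0.4, 0.3, -1.8]
gripper_width: 0.585
time_s: 5.75
tcp_pos: [0.5844, 0.177, 0.1654]
ee_rot: [[0.095, -0.995, -0.004], [-0.995, -0.095, -0.001], [0.001, 0.004, -1.0]]
wrist_force: [1.1, 0.1, -1.3]
gripper_width: 0.586
time_s: 6.0
tcp_pos: [0.5843, 0.1746, 0.1655]
ee_rot: [[0.095, -0.996, -0.004], [-0.996, -0.095, -0.002], [0.001, 0.004, -1.0]]
wrist_force: [-0.5, -0.2, -1.6]
gripper_width: 0.587
[0.5842815 0.1745728 0.1655183] [ 3.18107392e+01  2.45313710e+01 -8.09809816e+00 -4.03242533e-02
 -5.76090466e+01 -2.63608537e+01] [-0.50205994 -0.19423929 -1.57287583] 0.5873316008475078 [[ 0.09460107 -0.99550782 -0.00385075]
 [-0.99551439 -0.09459516 -0.00168923]
 [ 0.00131738  0.00399328 -0.99999116]]
```

View pics/mix3.png

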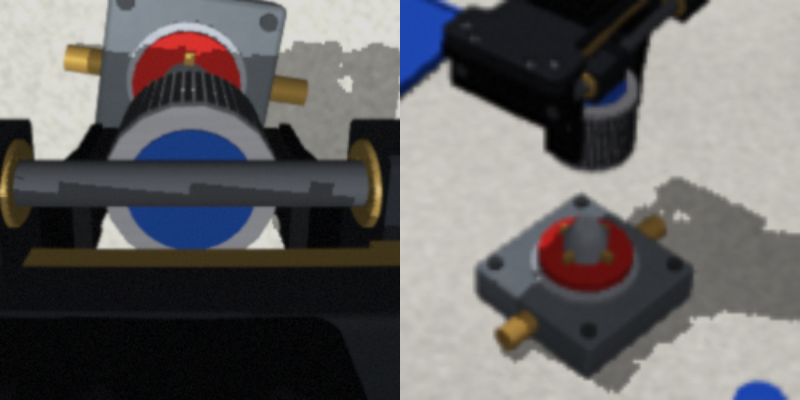

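The collar sits upright and level in the grip above the cell in both views. Now lowering it over the spigot.

```bash
python3 -m jog '{"delta_pos":[[2,2,-20],[0,0,-20],[0,0,-13],[0,0,-8],[0,0,-5],[0,0,-4],[0,0,-2],[0,0,-1],[0,0,0],[0,0,0]],"rot":[[0,0,0],[0,0,0],[0,0,0],[0,0,0],[0,0,0],[0,0,0],[0,0,0],[0,0,0],[0,0,0],[0,0,0]],"grip":[0,0,0,0,0,0,0,0,0,0]}'
python3 -m jog '{"delta_pos":[[0,0,-1],[0,0,-1],[0,0,-1],[0,0,-0.5],[0,0,0],[0,0,0]],"rot":[[0,0,0],[0,0,0],[0,0,0],[0,0,0],[0,0,0],[0,0,0]],"grip":[0,0,0,0,0,0]}'
```

```text
time_s: 6.98
tcp_pos: [0.5878, 0.177, 0.0952]
ee_rot: [[0.095, -0.996, 0.001], [-0.996, -0.095, 0.001], [-0.0, -0.001, -1.0]]
wrist_force: [-0.1, 0.7, -1.1]
gripper_width: 0.586
time_s: 7.48
tcp_pos: [0.5874, 0.1768, 0.091]
ee_rot: [[0.094, -0.996, -0.0], [-0.996, -0.094, -0.0], [0.0, 0.0, -1.0]]
wrist_force: [-0.3, -0.4, -1.0]
gripper_width: 0.585
```

```bash
python3 -m jog '{"delta_pos":[[0,0,-1],[0,0,-1],[0,0,-0.5],[0,0,-0.5],[0,0,0],[0,0,0]],"rot":[[0,0,0],[0,0,0],[0,0,0],[0,0,0],[0,0,0],[0,0,0]],"grip":[0,0,0,0,0,0]}'
python3 -m jog '{"delta_pos":[[0,0,-1],[0,0,-0.5],[0,0,0],[0,0,0]],"rot":[[0,0,0],[0,0,0],[0,0,0],[0,0,0]],"grip":[0,0,0,0]}'
```

```text
time_s: 7.98
tcp_pos: [0.5876, 0.177, 0.0884]
ee_rot: [[0.095, -0.996, 0.0], [-0.996, -0.095, 0.0], [-0.0, -0.0, -1.0]]
wrist_force: [-0.5, 1.3, 0.6]
gripper_width: 0.581
time_s: 8.32
tcp_pos: [0.5878, 0.1773, 0.0875]
ee_rot: [[0.095, -0.995, 0.001], [-0.995, -0.095, 0.001], [-0.001, -0.001, -1.0]]
wrist_force: [-2.1, 2.1, 5.6]
gripper_width: 0.582
```

Contact with the pins at the expected height (TCP 0.088). I'll press a little and turn, watching force and height.

```bash
python3 -m jog '{"delta_pos":[[0,0,-0.7],[0,0,0],[0,0,0]],"rot":[[0,0,0],[0,0,0],[0,0,0]],"grip":[0,0,0]}'
for i in 1; do python3 -m jog '{"delta_pos":[[0,0,0],[0,0,0],[0,0,0]],"rot":[[0,0,3],[0,0,3],[0,0,0]],"grip":[0,0,0]}'; done
python3 -m jog '{"delta_pos":[[0,0,0],[0,0,0],[0,0,0]],"rot":[[0,0,3],[0,0,3],[0,0,0]],"grip":[0,0,0]}'
```

```text
time_s: 8.57
tcp_pos: [0.5879, 0.1775, 0.0871]
ee_rot: [[0.095, -0.995, 0.002], [-0.995, -0.095, 0.001], [-0.001, -0.002, -1.0]]
wrist_force: [-2.1, 2.3, 7.0]
gripper_width: 0.585
time_s: 8.82
tcp_pos: [0.5883, 0.1775, 0.088]
ee_rot: [[0.201, -0.98, 0.003], [-0.98, -0.201, 0.001], [-0.0, -0.003, -1.0]]
wrist_force: [-2.0, 0.2, 10.8]
gripper_width: 0.584
time_s: 9.07
tcp_pos: [0.5884, 0.1772, 0.0886]
ee_rot: [[0.302, -0.953, 0.003], [-0.953, -0.302, 0.0], [0.001, -0.003, -1.0]]
wrist_force: [-4.0, -0.3, 12.4]
gripper_width: 0.583
```

```bash
python3 -m jog '{"delta_pos":[[0,0,0],[0,0,0],[0,0,0]],"rot":[[0,0,3],[0,0,3],[0,0,0]],"grip":[0,0,0]}'
python3 -m jog '{"delta_pos":[[0,0,0],[0,0,0],[0,0,0]],"rot":[[0,0,3],[0,0,3],[0,0,0]],"grip":[0,0,0]}'
python3 -m jog '{"delta_pos":[[0,0,0],[0,0,0],[0,0,0]],"rot":[[0,0,3],[0,0,3],[0,0,0]],"grip":[0,0,0]}'
```

```text
time_s: 9.32
tcp_pos: [0.5883, 0.1771, 0.0887]
ee_rot: [[0.4, -0.916, 0.003], [-0.916, -0.4, 0.0], [0.001, -0.003, -1.0]]
wrist_force: [-2.9, 0.8, 13.4]
gripper_width: 0.589
time_s: 9.57
tcp_pos: [0.5882, 0.1773, 0.0887]
ee_rot: [[0.494, -0.87, 0.003], [-0.87, -0.494, 0.001], [0.001, -0.003, -1.0]]
wrist_force: [-4.2, 1.8, 12.6]
gripper_width: 0.583
time_s: 9.82
tcp_pos: [0.588, 0.1774, 0.0887]
ee_rot: [[0.582, -0.813, 0.002], [-0.813, -0.582, 0.001], [0.001, -0.002, -1.0]]
wrist_force: [-5.2, 1.1, 12.7]
gripper_width: 0.585
```

```bash
python3 -m jog '{"delta_pos":[[-1,-0.5,0],[0,0,0],[0,0,0]],"rot":[[0,0,3],[0,0,3],[0,0,0]],"grip":[0,0,0]}'
python3 -m jog '{"delta_pos":[[0,0,0],[0,0,0],[0,0,0]],"rot":[[0,0,3],[0,0,3],[0,0,0]],"grip":[0,0,0]}'
python3 -m jog '{"delta_pos":[[0,0,0],[0,0,0],[0,0,0]],"rot":[[0,0,3],[0,0,3],[0,0,0]],"grip":[0,0,0]}'
```

```text
time_s: 10.07
tcp_pos: [0.5876, 0.1771, 0.0887]
ee_rot: [[0.664, -0.748, 0.004], [-0.748, -0.664, 0.001], [0.002, -0.004, -1.0]]
wrist_force: [-4.4, 1.3, 11.2]
gripper_width: 0.582
time_s: 10.32
tcp_pos: [0.5875, 0.1771, 0.0887]
ee_rot: [[0.738, -0.674, 0.003], [-0.674, -0.738, 0.001], [0.002, -0.003, -1.0]]
wrist_force: [-3.2, 2.1, 11.4]
gripper_width: 0.584
time_s: 10.57
tcp_pos: [0.5874, 0.177, 0.0887]
ee_rot: [[0.805, -0.594, 0.003], [-0.594, -0.805, 0.001], [0.002, -0.003, -1.0]]
wrist_force: [-4.4, 0.1, 11.1]
gripper_width: 0.585
```

```bash
python3 -m jog '{"delta_pos":[[-0.5,0,0],[0,0,0],[0,0,0]],"rot":[[0,0,3],[0,0,3],[0,0,0]],"grip":[0,0,0]}'
python3 -m jog '{"delta_pos":[[0,0,0],[0,0,0],[0,0,0]],"rot":[[0,0,3],[0,0,3],[0,0,0]],"grip":[0,0,0]}'
python3 -m jog '{"delta_pos":[[0,0,0],[0,0,0],[0,0,0]],"rot":[[0,0,3],[0,0,3],[0,0,0]],"grip":[0,0,0]}'
python3 -c "
from h import *
s=r.sense();print(s['joints'],s['moment'])"
```

```text
time_s: 10.82
tcp_pos: [0.5872, 0.1769, 0.0887]
ee_rot: [[0.862, -0.506, 0.004], [-0.506, -0.862, 0.001], [0.003, -0.003, -1.0]]
wrist_force: [-2.7, 1.4, 12.6]
gripper_width: 0.578
time_s: 11.07
tcp_pos: [0.5871, 0.1768, 0.0886]
ee_rot: [[0.911, -0.413, 0.004], [-0.413, -0.911, 0.001], [0.003, -0.002, -1.0]]
wrist_force: [-2.3, 0.9, 10.9]
gripper_width: 0.589
time_s: 11.32
tcp_pos: [0.5872, 0.1767, 0.0885]
ee_rot: [[0.949, -0.316, 0.004], [-0.316, -0.949, 0.001], [0.003, -0.002, -1.0]]
wrist_force: [-2.0, 0.4, 10.5]
gripper_width: 0.584
[ 31.89029161  29.45238211 -12.64413178   0.09845091 -47.70811629
  39.63557503] [-0.07706808  0.84233884  0.05892055]
```

```bash
python3 -m jog '{"delta_pos":[[0,0,0],[0,0,0],[0,0,0]],"rot":[[0,0,3],[0,0,3],[0,0,0]],"grip":[0,0,0]}'
python3 -m jog '{"delta_pos":[[0,0,0],[0,0,0],[0,0,0]],"rot":[[0,0,3],[0,0,3],[0,0,0]],"grip":[0,0,0]}'
```

```text
time_s: 11.57
tcp_pos: [0.5875, 0.1768, 0.0879]
ee_rot: [[0.977, -0.215, 0.004], [-0.215, -0.977, 0.001], [0.004, -0.002, -1.0]]
wrist_force: [-0.7, -1.4, 7.4]
gripper_width: 0.584
time_s: 11.82
tcp_pos: [0.5864, 0.1766, 0.0865]
ee_rot: [[0.994, -0.114, 0.001], [-0.114, -0.994, 0.001], [0.001, -0.001, -1.0]]
wrist_force: [0.6, 0.9, -0.4]
gripper_width: 0.582
```

```bash
python3 -c "
from h import *
s=r.sense();print(s['joints'],s['moment'])"
```

```text
[ 3.18869376e+01  2.95758022e+01 -1.27350517e+01  1.52541387e-02
 -4.76040888e+01  5.15828230e+01] [-0.02488664 -0.00357472 -0.01406995]
```

It has dropped in: the force fell to about 0 and z sank to 0.0865. Pushing down, with small steps so I can check for a jam.

```bash
python3 -m jog '{"delta_pos":[[0,0,-1],[0,0,-1],[0,0,-1],[0,0,0],[0,0,0]],"rot":[[0,0,0],[0,0,0],[0,0,0],[0,0,0],[0,0,0]],"grip":[0,0,0,0,0]}'
```

```text
time_s: 12.23
tcp_pos: [0.5858, 0.1762, 0.0823]
ee_rot: [[0.993, -0.115, -0.001], [-0.115, -0.993, -0.0], [-0.001, 0.001, -1.0]]
wrist_force: [0.9, -0.8, -1.9]
gripper_width: 0.583
```

```bash
python3 -m jog '{"delta_pos":[[0,0,-1],[0,0,-1],[0,0,-1],[0,0,-1],[0,0,0],[0,0,0]],"rot":[[0,0,0],[0,0,0],[0,0,0],[0,0,0],[0,0,0],[0,0,0]],"grip":[0,0,0,0,0,0]}'
python3 -m jog '{"delta_pos":[[0,0,-1],[0,0,-1],[0,0,0],[0,0,0]],"rot":[[0,0,0],[0,0,0],[0,0,0],[0,0,0]],"grip":[0,0,0,0]}'
```

```text
time_s: 12.73
tcp_pos: [0.586, 0.1763, 0.0793]
ee_rot: [[0.993, -0.115, 0.0], [-0.115, -0.993, -0.0], [0.0, 0.0, -1.0]]
wrist_force: [-2.2, 0.2, 4.7]
gripper_width: 0.585
time_s: 13.07
tcp_pos: [0.5861, 0.1763, 0.0773]
ee_rot: [[0.993, -0.115, 0.0], [-0.115, -0.993, -0.0], [0.0, 0.0, -1.0]]
wrist_force: [-3.1, -1.4, 4.8]
gripper_width: 0.584
```

```bash
python3 -m jog '{"delta_pos":[[0,0,-1],[0,0,-0.5],[0,0,0],[0,0,0]],"rot":[[0,0,0],[0,0,0],[0,0,0],[0,0,0]],"grip":[0,0,0,0]}'
python3 -m jog '{"delta_pos":[[0,0,-1],[0,0,-0.5],[0,0,0],[0,0,0]],"rot":[[0,0,0],[0,0,0],[0,0,0],[0,0,0]],"grip":[0,0,0,0]}'
```

```text
time_s: 13.4
tcp_pos: [0.5861, 0.1763, 0.0768]
ee_rot: [[0.993, -0.114, 0.001], [-0.114, -0.993, -0.0], [0.001, 0.0, -1.0]]
wrist_force: [-3.7, -1.4, 10.6]
gripper_width: 0.582
time_s: 13.73
tcp_pos: [0.5861, 0.1763, 0.0767]
ee_rot: [[0.994, -0.114, 0.001], [-0.114, -0.994, -0.0], [0.001, 0.0, -1.0]]
wrist_force: [-6.5, -0.9, 17.1]
gripper_width: 0.585
```

Hard stop at TCP 0.0767 (0.0768 predicted) with about 18 N of push. One picture to confirm.

```bash
python3 -m jog '{"delta_pos":[[0,0,0],[0,0,0],[0,0,0],[0,0,0],[0,0,0],[0,0,0]],"rot":[[0,0,0],[0,0,0],[0,0,0],[0,0,0],[0,0,0],[0,0,0]],"grip":[0,0,0,0,0,0]}'
python3 - <<'E'
from h import *
s=cap('scene','s5');w=cap('wrist','w5')
cv2.imwrite('pics/mix5.png',np.hstack([cv2.resize(w['frame'][60:310,200:450],(400,400)),cv2.resize(s['frame'][180:280,315:415],(400,400))])[:,:,::-1])
E
```

```text
time_s: 14.23
tcp_pos: [0.5861, 0.1763, 0.0767]
ee_rot: [[0.994, -0.114, 0.001], [-0.114, -0.994, -0.0], [0.001, 0.0, -1.0]]
wrist_force: [-6.7, -0.5, 16.6]
gripper_width: 0.584
```

View pics/mix5.png

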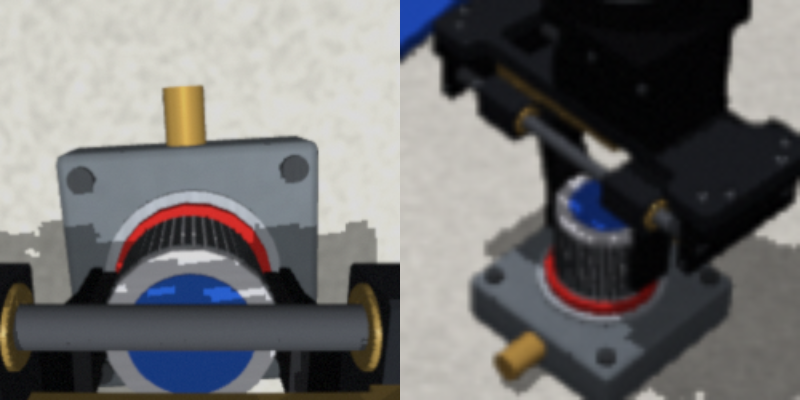

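The collar is seated upright on the red plate and still gripped.

```bash
python3 -c "
from station import finish_job
print(finish_job())"
```

```text
the job is handed in; nothing more can be done
None
```

I took the collar from the tray, set it over the spigot and turned it about 78° until it dropped over the pins. I then pushed it to a hard stop and handed the job in still gripping and pushing, at about 14 s of the 51 s allowed.

**Last checks:**
- **Depth:** the TCP stopped at 0.0767 m, against 0.0768 m predicted for fully home.
- **Push:** the upward force was steady at about 17 N, above the spring's 8 N.
- **Position:** the TCP was within about 1 mm of the measured spigot axis, and the tool was vertical.
- **Grip:** the jaws were open about 51 mm, so still on the collar.
- **Picture:** the last one shows the collar upright on the red plate.

**What disagreed:**
- On first touching the pins the TCP read about 1.5 mm lower than while turning. I didn't explain that; it may have been a slight tilt or slip in the grip.
- A sideways force of about 7 N, mostly in x, remained at the end. I left it, because the position was within tolerance.
- I didn't re-measure the other things on the bench afterwards. The arm stayed clear of them on its planned paths, and I saw no unexpected force readings.

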